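Make up a gearmotor service kit in the pocketed tray

ROBOT

A 7-joint arm with a two-finger parallel gripper is mounted at the origin on the work surface. World frame = base frame: x ahead of the robot, y to its left, z up, the work surface at z = 0. Lengths are in m, angles in rad, forces in N, time in s.
With the tool pointing down it reaches from about 0.425 to 0.975 m from the base axis. Payload 16.7 kg.
Tool frame: the origin (TCP) lies at the very end of the fingers, on their centre line; the grasp point (between the pads) lies 19 mm behind it; z points along the fingers, y is the line along which they close (so a half turn about z gives the same grasp; the last joint's range is limited). The gripper opens to 85 mm and grips with 20 to 120 N. Pads are 22 mm wide; open, the fingers measure 114 mm over their backs; the gripper's body (76 mm by 85 mm) begins 54 mm behind the grasp point. The pads swing forward as they close: fully open they stand 13 mm farther back than shut.
Start: joints at [1.198, 0.426, 0.074, 1.606, -0.034, 1.111, -0.067], TCP at [0.15, -0.658, 0.231] pointing down, gripper open.
Joint ranges: [-2.85, 2.85], [-0.5, 2.14], [-1.23, 1.37], [0.21, 2.46], [-1.02, 4.16], [0.16, 2.05], [-2.73, 2.73]. Speed limits (rad/s): [1.89, 1.89, 2.39, 2.39, 3.01, 3.01, 3.01].

INTERFACE

Orientations are given as a unit quaternion [x, y, z, w].
In Python, from rig import bot, optics gives the robot as it stands. The module is installed in compiled form; this text tells all that it offers.
- The arm moves only by the tool send_rows, never from a script. Its argument "rows" is a list of rows, each a list of 7 numbers: the shift along the tool's x, y, z in mm, then the turn, a rotation vector about the tool's x, y, z in rad, then the closure, from 0 (fully open) to 1 (shut). In form: [[dx, dy, dz, ax, ay, az, jaw], ...]. A call has 1 to 10 rows; each row is the pose to reach, as a shift and turn from the pose commanded when the call began, along the tool's axes at that moment; what a row does not reach only later rows make up. A row lasts 1/8 s, in which the tool goes at most 62.5 mm and 10.7 degrees, less where a joint would pass 70% of its speed; a pose out of reach is approached as far as the arm can. A call with a gripper value outside its range is refused whole. The fingers move at their own pace and stop on an object; "newtons" is the grip in N (left out, the last holds). Time passes only in rows, so rows that repeat a pose let the fingers close. It gives the time, the measured TCP pose, the force, the opening and the grip force at its end, in the units of the state.
- bot.get_state(): the state, without advancing time (a new reading comes with each control period).
- optics.capture(name): name is "scene" or "top" or "wrist"; returns the picture (384x512x3 uint8, red, green, blue); there is no depth.
- optics.camera_params(name): a dict with "vertical_fov" (degrees; the focal length in pixels is half the picture's height over the tangent of half this angle, whatever the lens; pixels are square), "cx", "cy" (the principal point, pixels), "dist" ([k1, k2, p1, p2, k3] as OpenCV has them; the pictures are not rectified), "extrinsics" (4x4, takes a point from camera to world coordinates); the wrist camera has in their place "hand_eye" (4x4, takes a point from camera to tool coordinates, whose origin is the TCP and whose axes are the flange's). Camera axes: x right, y down, z forward; pixel columns grow to the right and rows downward; lengths in m; the calibration is good to about 2 mm. A picture is of the moment at which its call begins: read the wrist's pose just before it. camera_params takes no time and is no camera call.
- bot.job_done(): hands the job in; it is judged then, once.
The state is a dict: "time": time; "joints": joint angles; "joint_velocities": joint speeds; "joint_torque": joint torques, N m; "tool_pos": TCP position; "orientation": TCP orientation; "ft_force": force on the tool from outside, world axes, zero at the start; "torque": the same for the moment, N m; "gripper_width": finger opening in m; "grasp_force": force on a finger pad.
Only numpy, scipy, OpenCV 4.12 (cv2) and the standard library are available. Lean on these libraries where they do the work, as an engineer would, in place of code of your own. Each camera call takes 0.05 s, during which the arm holds its last target. There are 200 camera calls.

TASK

Make up the gearmotor's service kit: put the ball bearing, the toothed spur gear (hub upward, as it lies), the claw-ended coupling hub and the pillow block into the blue kit tray, each in the pocket cut for it and flat on the pocket's floor, standing as they stand on the bench. The round pockets go by size: gear in the largest, bearing in the middle one, coupling hub in the smallest; the pillow block goes in the oblong one. The belt pulley and the plain sleeve coupling look much the same but do not belong to this kit: leave them where they are on the bench.

Things in the scene. Friction and masses are not known exactly. Their poses are not given: they have to be found in the camera images.
- bearing_center (a point): Loose ball bearing, bright steel ring lying flat: 52 mm outside diameter, 22 mm high, bore 25 mm (grip it by the outside), about 0.18 kg. Point at its centre, 11 mm above its underside; z up.
- gear_center (a point): Loose steel spur gear lying flat, hub upward: toothed disc 68 mm diameter with 24 teeth, 15 mm thick, and on it a round hub 34 mm diameter, 17 mm tall (top 32 mm above the underside; grip it by the hub), about 0.32 kg. Point on its axis, 16 mm above its underside; z up.
- hub_center (a point): Loose aluminium jaw-coupling hub standing on end: round body 40 mm diameter, 28 mm tall, with three claws standing 14 mm up from its top, 42 mm high in all (grip it by the body, fingertips well below the claws); about 0.11 kg. Point on its axis, 21 mm above its underside; z up.
- block_center (a point): Loose grey pillow block standing on its foot: foot 70 mm long (its x) by 22 mm wide (its y), 10 mm thick with a bolt hole at each end; on it a round-topped housing 40 mm long and 20 mm wide with flat sides facing +y and -y (grip across y, above the foot); 40 mm high in all, about 0.17 kg. Point at mid-length and mid-width, 20 mm above its underside; x along the foot, z up. Same either way round.
- pulley_center (a point): Does not belong: loose steel belt pulley, lying flat, the gear's look-alike (68 mm disc 15 mm thick, hub 34 mm diameter on top, 32 mm high in all) but with a smooth round rim and no teeth. To be left where it is. Point on its axis, 16 mm above its underside.
- sleeve_center (a point): Does not belong: loose aluminium sleeve coupling standing on end, the coupling hub's look-alike (40 mm diameter, 42 mm high) but a plain cylinder with a flat top and no claws. To be left where it is. Point on its axis, 21 mm above its underside.
- gear_pocket (a point): Fixed: one of four black 100 mm square inserts with yellow pocket floors, in any order two by two (104 mm between centres) in the blue kit tray (216 mm square; rim and inserts flush, 20 mm above the bench). This one has the largest round pocket, 84 mm diameter, for the gear. Pocket 6 mm deep. Point: centre of its floor, 14 mm above the bench; z up, x and y along the insert's sides.
- bearing_pocket (a point): Fixed: one of four black 100 mm square inserts with yellow pocket floors, in any order two by two (104 mm between centres) in the blue kit tray (216 mm square; rim and inserts flush, 20 mm above the bench). This one has the middle round pocket, 68 mm diameter, for the bearing. Pocket 6 mm deep. Point: centre of its floor, 14 mm above the bench; z up, x and y along the insert's sides.
- hub_pocket (a point): Fixed: one of four black 100 mm square inserts with yellow pocket floors, in any order two by two (104 mm between centres) in the blue kit tray (216 mm square; rim and inserts flush, 20 mm above the bench). This one has the smallest round pocket, 56 mm diameter, for the claw-ended coupling hub. Pocket 6 mm deep. Point: centre of its floor, 14 mm above the bench; z up, x and y along the insert's sides.
- block_pocket (a point): Fixed: one of four black 100 mm square inserts with yellow pocket floors, in any order two by two (104 mm between centres) in the blue kit tray (216 mm square; rim and inserts flush, 20 mm above the bench). This one has the oblong pocket, 86 mm long (its x) by 38 mm wide (its y), for the pillow block. Pocket 6 mm deep. Point: centre of its floor, 14 mm above the bench; z up, x and y along the insert's sides.

How it is judged:
By the outcome, as a careful person would: the job done as asked, in the order asked, and still so for the second after the job is handed in, with the robot touching nothing.
It also fails if it takes over 99 s, if anything falls off the work surface, if the arm or the gripper's body presses on something with over 40 N, if the wrist force passes 120 N, or if a joint passes its speed limit or range.

## Working session

There is one attempt and no reset: what is moved stays moved. The work goes in short steps, Python scripts to look and compute and a tool call to move; the robot and the scene stay as the last step left them, time stands still between calls to the robot, and variables do not carry over. Pictures are saved under pics/ and viewed, at most 14 in all, crops included, and the job is handed in when it is done.

Besides the shell and the picture viewer there is one more tool, called after "Emit:" in YAML: its name, and indented under it one key for each argument. send_rows: Moves the arm, as the interface text tells. Its arguments: {"type":"object","properties":{"rows":{"type":"array","items":{"type":"array","items":{"type":"number"}}},"newtons":{"type":"number"}},"required":["rows"]}

```bash
mkdir -p pics; python3 - <<'E'
from rig import bot, optics
import cv2, numpy as np
s=bot.get_state(); print({k:np.round(v,3).tolist() for k,v in s.items()})
for n in ("scene","top","wrist"):
    p=optics.camera_params(n); print(n,{k:np.round(v,4).tolist() for k,v in p.items()})
    cv2.imwrite(f"pics/{n}0.png",optics.capture(n)[:,:,::-1])
E
```

```text
{'time': 0.0, 'joints': [1.197, 0.427, 0.074, 1.607, -0.034, 1.111, -0.067], 'joint_velocities': [0.002, 0.001, -0.002, -0.0, -0.0, -0.001, -0.001], 'joint_torque': [-0.001, -94.987, 3.76, -46.354, 0.019, 0.01, -0.0], 'tool_pos': [0.15, -0.658, 0.231], 'orientation': [0.994, 0.112, -0.0, -0.001], 'ft_force': [-0.298, 0.703, -1.107], 'torque': [-0.049, -0.072, 0.009], 'grasp_force': 0.0, 'gripper_width': 0.085}
scene {'vertical_fov': 43.3443, 'cx': 263.323, 'cy': 195.0564, 'dist': [-0.1131, 0.0, 0.0, 0.0, 0.0], 'extrinsics': [[0.0808, 0.6881, -0.7211, 1.4935], [0.9966, -0.0431, 0.0706, -0.1313], [0.0175, -0.7243, -0.6892, 0.914], [0.0, 0.0, 0.0, 1.0]]}
top {'vertical_fov': 47.8425, 'cx': 253.576, 'cy': 188.1528, 'dist': [-0.1123, 0.0, 0.0, 0.0, 0.0], 'extrinsics': [[0.1527, -0.9664, 0.2066, 0.3704], [-0.9883, -0.15, 0.0287, -0.0587], [0.0032, -0.2085, -0.978, 1.051], [0.0, 0.0, 0.0, 1.0]]}
wrist {'vertical_fov': 69.7942, 'cx': 254.1118, 'cy': 194.0404, 'dist': [-0.047, 0.0, 0.0, 0.0, 0.0], 'hand_eye': [[-0.0003, -0.9519, -0.3064, 0.0779], [1.0, -0.0002, -0.0006, 0.0002], [0.0005, -0.3064, 0.9519, -0.1416], [0.0, 0.0, 0.0, 1.0]]}
```

View pics/top0.png

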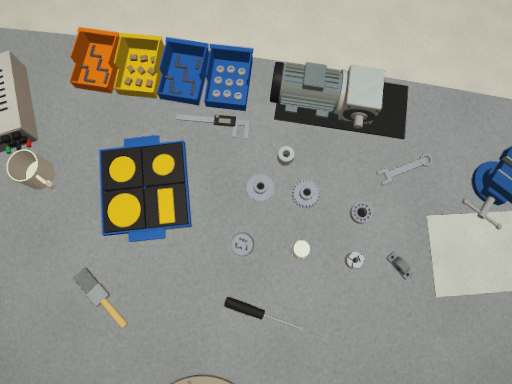

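View pics/scene0.png

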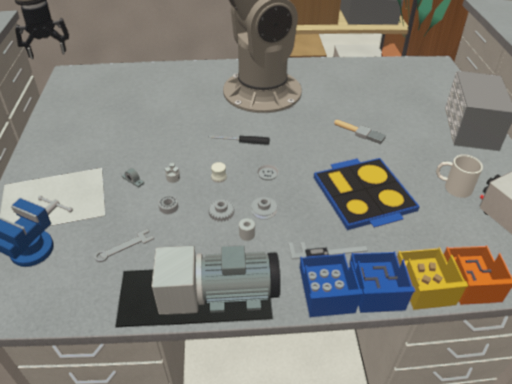

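The top view shows the tray at about (145,187), with round pockets at (122,169), (163,165) and (124,210) and the oblong one at (166,206). The gear is at (306,194), pulley at (260,187), bearing at (361,213), clawed hub at (355,260) and block at (400,265). In the scene view the hub is at (172,172) and the bearing at (168,204).

```bash
cat > h.py <<'E'
from rig import bot, optics
import cv2, numpy as np
from scipy.spatial.transform import Rotation as R
def K(p):
    f=192/np.tan(np.radians(p['vertical_fov'])/2)
    return np.array([[f,0,p['cx']],[0,f,p['cy']],[0,0,1]])
def pose(n,s=None):
    p=optics.camera_params(n)
    if n!='wrist': return np.array(p['extrinsics'])
    s=s or bot.get_state(); T=np.eye(4); T[:3,:3]=R.from_quat(s['orientation']).as_matrix(); T[:3,3]=s['tool_pos']
    return T@np.array(p['hand_eye'])
def rays(n,px,T=None):
    p=optics.camera_params(n); T=pose(n) if T is None else T
    u=cv2.undistortPoints(np.array(px,float).reshape(-1,1,2),K(p),np.array(p['dist'])).reshape(-1,2)
    return T[:3,3], np.c_[u,np.ones(len(u))]@T[:3,:3].T
def onplane(n,px,z,T=None):
    o,d=rays(n,px,T); return o+d*((z-o[2])/d[:,2])[:,None]
def tri(o1,d1,o2,d2):
    A=np.c_[d1,-d2]; t=np.linalg.lstsq(A,o2-o1,rcond=None)[0]
    a,b=o1+d1*t[0],o2+d2*t[1]; return (a+b)/2, np.linalg.norm(a-b)
E
python3 - <<'E'
from h import *
im=cv2.imread('pics/top0.png')
hsv=cv2.cvtColor(im,cv2.COLOR_BGR2HSV)
def pockets(n):
    im=cv2.imread(f'pics/{n}0.png');hsv=cv2.cvtColor(im,cv2.COLOR_BGR2HSV)
    m=cv2.inRange(hsv,(18,150,90),(35,255,255)); m[:130 if n=='top' else 0]=0
    out=[]
    for c in cv2.findContours(m,cv2.RETR_EXTERNAL,cv2.CHAIN_APPROX_NONE)[0]:
        if cv2.contourArea(c)>150:
            w=onplane(n,c[:,0],0.014)[:,:2]*1000
            r=cv2.minAreaRect(w.astype(np.float32)); print(n,cv2.boundingRect(c),np.round(r[0]),np.round(r[1]),round(r[2],1))
pockets('top');pockets('scene')
px={'gear':[(306,194),(221,209)],'bearing':[(361,213),(168,204)],'hub':[(355,260),(172,172)],'block':[(400,265),(132,177)],'pulley':[(260,187),(263,206)]}
for k,(a,b) in px.items():
    o,d=rays('top',[a]);o2,d2=rays('scene',[b]); print(k,np.round(onplane('top',[a],.03)[0],3),*[np.round(x,3) for x in tri(o,d[0],o2,d2[0])])
cr=cv2.resize(im[140:290,220:420],None,fx=4,fy=4,interpolation=cv2.INTER_CUBIC); cv2.imwrite('pics/topc.png',cr)
E
```

```text
top (107, 193, 34, 35) [487. 278.] [84. 83.] 9.2
top (157, 187, 18, 37) [515. 177.] [89. 41.] 15.0
top (109, 156, 27, 26) [589. 304.] [65. 67.] 8.8
top (152, 153, 23, 23) [616. 204.] [55. 56.] 74.7
scene (398, 249, 70, 60) [853. 336.] [162. 150.] 1.8
scene (346, 199, 22, 15) [609. 206.] [57. 53.] 86.2
scene (378, 189, 26, 18) [583. 307.] [67. 68.] 27.2
scene (328, 171, 25, 22) [509. 180.] [87. 40.] 14.5
scene (358, 165, 30, 19) [483. 280.] [85. 79.] 86.8
gear [ 0.591 -0.156  0.03 ] [ 0.595 -0.156  0.012] 0.003
bearing [ 0.565 -0.293  0.03 ] [ 0.569 -0.296  0.013] 0.003
hub [ 0.452 -0.291  0.03 ] [ 0.452 -0.291  0.024] 0.003
block [ 0.455 -0.399  0.03 ] [ 0.457 -0.403  0.016] 0.002
pulley [ 0.591 -0.044  0.03 ] [ 0.594 -0.043  0.015] 0.0
```

View pics/topc.png

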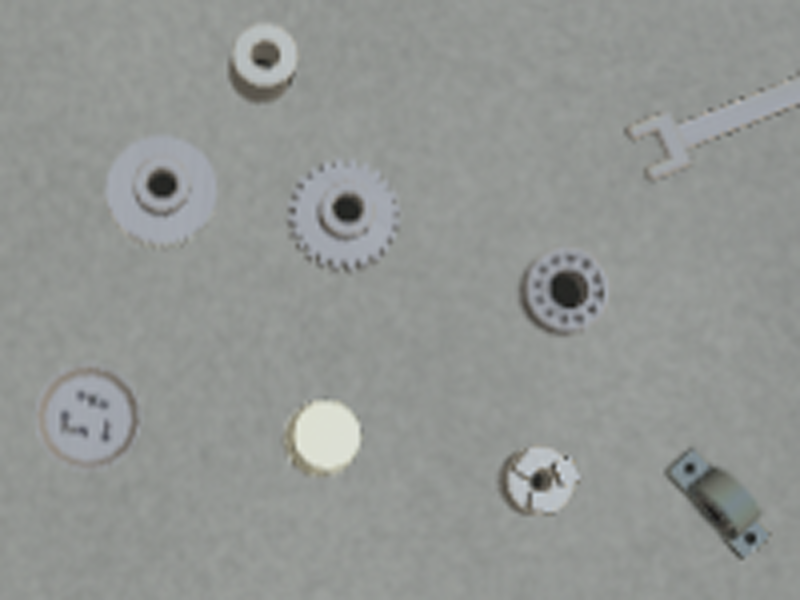

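The crop shows the toothed gear in the middle at (345,215). The smooth pulley is left of it, the bearing is at (567,290), the clawed hub is at (540,480), and the block sits obliquely at (715,505). The plain sleeve or cap parts are elsewhere.

```bash
cat >> h.py <<'E'
def go(xyz_mm,yaw):  # tool pointing down, tool x at yaw (deg): prints row for send_rows
    s=bot.get_state(); R0=R.from_quat(s['orientation'])
    Rt=R.from_euler('z',yaw,degrees=True)*R.from_euler('x',180,degrees=True)
    d=R0.inv().apply(np.array(xyz_mm)-1000*np.array(s['tool_pos'])); a=(R0.inv()*Rt).as_rotvec()
    print('t',round(s['time'],2),'row',np.round(d,1),np.round(a,3))
E
python3 -c "
from h import *
go((520,-280,300),0)"
```

```text
t 0.15 row [ 444.9 -286.3  -69. ] [-0.001  0.     0.224]
```

Emit:
send_rows:
  rows:
    - [0,0,-69,0,0,0,0]
    - [445,-286,-69,0,0,0.224,0]
    - [445,-286,-69,0,0,0.224,0]
    - [445,-286,-69,0,0,0.224,0]
    - [445,-286,-69,0,0,0.224,0]
    - [445,-286,-69,0,0,0.224,0]
    - [445,-286,-69,0,0,0.224,0]
    - [445,-286,-69,0,0,0.224,0]
    - [445,-286,-69,0,0,0.224,0]
    - [445,-286,-69,0,0,0.224,0]

```text
time: 1.4
tool_pos: [0.5223, -0.2772, 0.3002]
orientation: [1.0, 0.002, 0.0, -0.0]
ft_force: [0.0, -0.6, 0.7]
gripper_width: 0.0852
grasp_force: 0.0
```

Emit:
send_rows:
  rows:
    - [0,0,0,0,0,0,0]
    - [0,0,0,0,0,0,0]

```text
time: 1.65
tool_pos: [0.5197, -0.2811, 0.3001]
orientation: [1.0, -0.0, -0.0, 0.0]
ft_force: [-0.5, 0.7, -0.3]
gripper_width: 0.0854
grasp_force: 0.0
```

```bash
python3 - <<'E'
from h import *
s=bot.get_state(); im=optics.capture('wrist'); cv2.imwrite('pics/w1.png',im[:,:,::-1]); np.save('w1T.npy',pose('wrist',s))
print(s['tool_pos'],s['orientation'],s['ft_force'])
E
```

```text
[ 0.519657   -0.28110941  0.30006748] [ 9.99999860e-01 -3.93896726e-04 -3.50208078e-04  3.86527262e-05] [-0.45940287  0.65269627 -0.28219332]
```

View pics/w1.png

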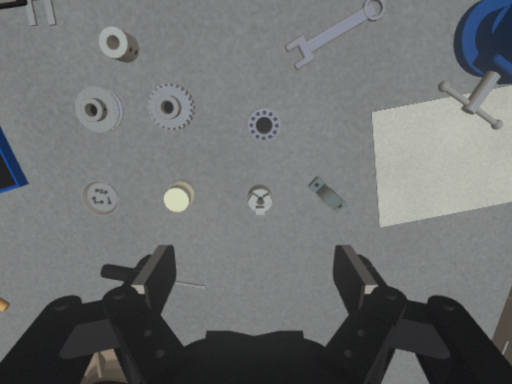

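The wrist view shows the toothed gear at (171,105), bearing at (264,124), clawed hub at (260,199), block at (326,193) and smooth-rimmed pulley at (97,108). I'll move for a second view to get heights.

Emit:
send_rows:
  rows:
    - [50,-20,20,0,0,0,0]
    - [80,-30,60,0,0,0,0]
    - [80,-30,60,0,0,0,0]
    - [80,-30,60,0,0,0,0]
    - [80,-30,60,0,0,0,0]

```text
time: 2.33
tool_pos: [0.5998, -0.2519, 0.2418]
orientation: [1.0, -0.001, 0.001, 0.001]
ft_force: [0.4, -0.1, 0.2]
gripper_width: 0.0856
grasp_force: 0.0
```

```bash
python3 - <<'E'
from h import *
s=bot.get_state(); im=optics.capture('wrist'); cv2.imwrite('pics/w2.png',im[:,:,::-1]); np.save('w2T.npy',pose('wrist',s)); print(s['tool_pos'])
E
```

```text
[ 0.59977573 -0.2519026   0.24176482]
```

View pics/w2.png

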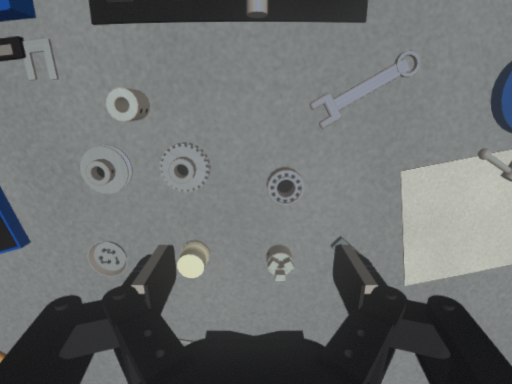

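Second view: gear bore at (184,171), bearing bore at (286,187), hub top at (280,265). The block is partly behind the finger at (340,243).

```bash
cat >> h.py <<'E'
def dark(im,c,r,th):
    x,y=c; g=cv2.cvtColor(im[y-r:y+r+1,x-r:x+r+1],cv2.COLOR_BGR2GRAY); g=cv2.resize(g,None,fx=4,fy=4,interpolation=cv2.INTER_CUBIC)
    n,l,st,ce=cv2.connectedComponentsWithStats((g<th).astype(np.uint8)); 
    k=1+np.argmax(st[1:,4]); return (ce[k]-1.5)/4+[x-r,y-r], st[k,4]/16
E
python3 - <<'E'
from h import *
a=cv2.imread('pics/w1.png');b=cv2.imread('pics/w2.png'); Ta,Tb=np.load('w1T.npy'),np.load('w2T.npy')
for k,p,q,r in [('gear',(172,105),(184,171),9),('bearing',(264,125),(286,187),9),('pulley',(93,107),(99,173),9)]:
    pa,A=dark(a,p,r,80); pb,B=dark(b,q,r,80)
    o,d=rays('wrist',[pa],Ta);o2,d2=rays('wrist',[pb],Tb); print(k,pa.round(1),A,pb.round(1),B,*[np.round(x,4) for x in tri(o,d[0],o2,d2[0])])
o,d=rays('wrist',[(260,202)],Ta);o2,d2=rays('wrist',[(280.5,265)],Tb);print('hub',*[np.round(x,4) for x in tri(o,d[0],o2,d2[0])])
# block foot ends from w1 at z=.01
print('block',onplane('wrist',[(316,183),(339,206),(327,193)],.01,Ta).round(4))
cr=np.hstack([cv2.resize(a[165:225,225:355],None,fx=4,fy=4,interpolation=3)]); cr2=cv2.resize(b[150:285,240:370],None,fx=4,fy=4,interpolation=3)[:,:520]
cv2.imwrite('pics/c1.png',cr)
E
```

```text
gear [167.5 106.7] 97.625 [181.9 169.9] 95.125 [ 0.597  -0.1559  0.0263] 0.0006
bearing [263.6 124.8] 191.25 [285.7 187. ] 183.9375 [ 0.5702 -0.2958  0.0168] 0.0005
pulley [ 91.8 108.9] 79.4375 [ 99.6 171.7] 63.625 [ 0.5954 -0.0438  0.0274] 0.0012
hub [ 0.4488 -0.2912  0.0218] 0.0011
block [[ 0.4772 -0.382   0.01  ]
 [ 0.4371 -0.4236  0.01  ]
 [ 0.4601 -0.4015  0.01  ]]
```

View pics/c1.png

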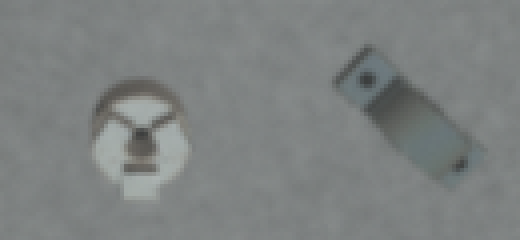

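Emit:
send_rows:
  rows:
    - [-30,44,60,0,0,0,0]
    - [-30,44,120,0,0,0,0]
    - [-30,44,160,0,0,0,0]
    - [-30,44,172,0,0,0,0]
    - [-30,44,172,0,0,0,0]
    - [-30,44,172,0,0,0,0]

```text
time: 3.12
tool_pos: [0.5717, -0.295, 0.0708]
orientation: [1.0, -0.0, 0.002, 0.001]
ft_force: [1.0, 0.3, 0.2]
gripper_width: 0.0856
grasp_force: 0.0
```

```bash
python3 - <<'E'
from h import *
s=bot.get_state(); im=optics.capture('wrist')[:,:,::-1].copy(); cv2.imwrite('pics/w3.png',im); T=pose('wrist',s); print(s['tool_pos'])
p,A=dark(im,(256,250),45,70); print(p,A,onplane('wrist',[p],.02,T))
E
```

```text
[ 0.57165781 -0.29495594  0.07081778]
[254.68805506 212.44834894] 387.0625 [[ 0.5732798  -0.29567026  0.02      ]]
```

View pics/w3.png

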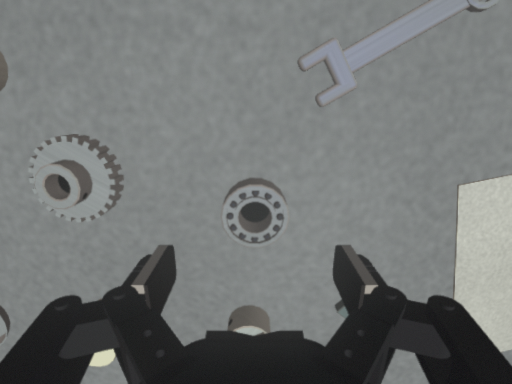

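The bearing sits at (255,214), centred between the fingers, so I'll descend and grip it.

Emit:
send_rows:
  rows:
    - [2,0,40,0,0,0,0]
    - [2,0,60,0,0,0,0]
    - [2,0,65,0,0,0,0]
    - [2,0,65,0,0,0,0]
    - [2,0,65,0,0,0,1]
    - [2,0,65,0,0,0,1]
    - [2,0,65,0,0,0,1]
    - [2,0,65,0,0,0,1]
    - [2,0,65,0,0,0,1]
    - [2,0,65,0,0,0,1]
  newtons: 40

```text
time: 4.42
tool_pos: [0.5727, -0.2948, 0.0045]
orientation: [1.0, -0.0, 0.001, 0.0]
ft_force: [-2.4, 0.4, 9.8]
gripper_width: 0.0503
grasp_force: 40.0
```

Emit:
send_rows:
  rows:
    - [0,0,-50,0,0,0,1]
    - [0,0,-110,0,0,0,1]
    - [0,-30,-165,0,0,0,1]
    - [0,-90,-190,0,0,0,1]
    - [0,-150,-190,0,0,0,1]
    - [0,-210,-190,0,0,0,1]
    - [0,-270,-190,0,0,0,1]
    - [0,-330,-190,0,0,0,1]
    - [0,-390,-190,0,0,0,1]
    - [0,-450,-190,0,0,0,1]

```text
time: 5.68
tool_pos: [0.5721, 0.1572, 0.1938]
orientation: [1.0, -0.0, 0.0, 0.0]
ft_force: [1.0, -1.0, -2.4]
gripper_width: 0.0504
grasp_force: 43.8
```

Emit:
send_rows:
  rows:
    - [-10,-60,0,0,0,0,1]
    - [-10,-80,0,0,0,0,1]
    - [-10,-80,0,0,0,0,1]
    - [-10,-80,0,0,0,0,1]

```text
time: 6.18
tool_pos: [0.5627, 0.2339, 0.1933]
orientation: [1.0, -0.001, 0.0, 0.0]
ft_force: [0.1, -0.5, -2.5]
gripper_width: 0.0502
grasp_force: 43.7
```

```bash
python3 - <<'E'
from h import *
s=bot.get_state(); im=optics.capture('wrist')[:,:,::-1].copy(); cv2.imwrite('pics/w4.png',im); T=pose('wrist',s); np.save('w4T.npy',T); print(s['tool_pos'],s['gripper_width'],s['time'])
E
```

```text
[0.56271493 0.23390147 0.19332964] 0.05019851761648263 6.175
```

View pics/w4.png

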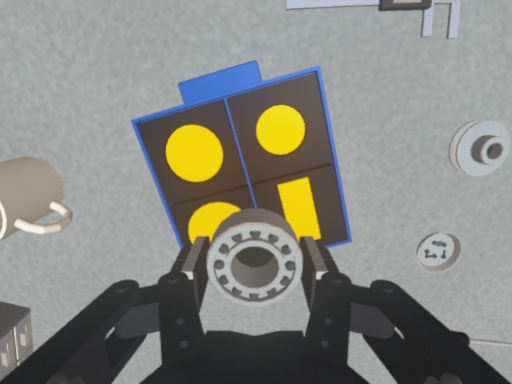

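The bearing is held squarely, with its top centre at (255,263). The bearing pocket is at (195,153), the hub pocket at (281,130), and the gear and block pockets are partly hidden behind the gripper.

```bash
python3 - <<'E'
from h import *
def pk(im,y0=0,y1=384):
    m=cv2.inRange(cv2.cvtColor(im,cv2.COLOR_BGR2HSV),(18,150,90),(35,255,255)); m[:y0]=0;m[y1:]=0
    return [c[:,0] for c in cv2.findContours(m,cv2.RETR_EXTERNAL,cv2.CHAIN_APPROX_NONE)[0] if cv2.contourArea(c)>200]
T=np.load('w4T.npy'); W=[];
for c in pk(cv2.imread('pics/w4.png')):
    (x,y),r=cv2.minEnclosingCircle((onplane('wrist',c,.014,T)[:,:2]*1000).astype(np.float32)); print(np.round([x,y,2*r],1),cv2.minEnclosingCircle(c)[0])
    w=cv2.moments(c); cw=(w['m10']/w['m00'],w['m01']/w['m00'])
    W.append(cw)
t=[( (lambda w:(w['m10']/w['m00'],w['m01']/w['m00']))(cv2.moments(c))) for c in pk(cv2.imread('pics/top0.png'),130)]
for a in W:
    for b in t:
        o,d=rays('wrist',[a],T);o2,d2=rays('top',[b]);p,e=tri(o,d[0],o2,d2[0])
        if e<.02: print(a,b,p.round(4),e.round(4))
s=bot.get_state(); p=onplane('wrist',[(255,263)],s['tool_pos'][2]+.0175,T)[0]; print('bearing in hand rel',p-s['tool_pos'])
E
```

```text
[494.1 283.7  80.3] (215.5, 226.0)
[513.6 177.1  92.8] (299.25189208984375, 210.40126037597656)
[587.  304.3  69.2] (193.92169189453125, 152.92169189453125)
[613.9 203.6  57.2] (280.46441650390625, 129.6835174560547)
(208.86855290303563, 218.72399056881812) (123.6718361095156, 209.669155657668) [ 0.4907  0.2935 -0.0225] 0.008
(208.86855290303563, 218.72399056881812) (121.91570881226053, 168.62835249042146) [0.5605 0.2638 0.1421] 0.0085
(299.4413010007698, 207.29080061585833) (165.61507568736482, 205.1600247142416) [0.5164 0.1774 0.0077] 0.0033
(193.93162722083252, 153.07029696619844) (123.6718361095156, 209.669155657668) [ 0.5285  0.386  -0.3358] 0.0102
(193.93162722083252, 153.07029696619844) (121.91570881226053, 168.62835249042146) [0.5881 0.304  0.0149] 0.0001
(280.19471258370294, 129.60170449604314) (163.02956989247312, 164.0766129032258) [0.6149 0.2037 0.0155] 0.0005
bearing in hand rel [ 0.00047872 -0.00046294  0.0175    ]
```

Emit:
send_rows:
  rows:
    - [24.5,-60,20,0,0,0,1]
    - [24.5,-70,70,0,0,0,1]
    - [24.5,-70,120,0,0,0,1]
    - [24.5,-70,155,0,0,0,1]
    - [24.5,-70,168,0,0,0,1]
    - [24.5,-70,172,0,0,0,1]
    - [24.5,-70,174,0,0,0,1]
    - [24.5,-70,174.5,0,0,0,1]
    - [24.5,-70,174.5,0,0,0,1]

```text
time: 7.35
tool_pos: [0.5873, 0.3056, 0.0197]
orientation: [1.0, -0.0, 0.001, -0.0]
ft_force: [0.1, -0.2, -2.0]
gripper_width: 0.0504
grasp_force: 43.6
```

Emit:
send_rows:
  rows:
    - [0,0,1,0,0,0,1]
    - [0,0,1,0,0,0,1]
    - [0,0,1,0,0,0,0.25]
    - [0,0,1,0,0,0,0.25]
    - [0,0,1,0,0,0,0.25]
    - [0,0,-30,0,0,0,0.25]
    - [0,0,-80,0,0,0,0.2]
    - [0,0,-140,0,0,0,0]
    - [0,0,-180,0,0,0,0]
    - [0,0,-180,0,0,0,0]

```text
time: 8.6
tool_pos: [0.5883, 0.3064, 0.2026]
orientation: [1.0, -0.0, 0.003, -0.001]
ft_force: [-0.3, -0.2, -0.5]
gripper_width: 0.0855
grasp_force: 0.0
```

```bash
python3 - <<'E'
from h import *
s=bot.get_state(); im=optics.capture('wrist')[:,:,::-1].copy(); cv2.imwrite('pics/w5.png',im); T=pose('wrist',s); np.save('w5T.npy',T); print(s['tool_pos'],s['time'])
go((596,-156,75),0)
E
```

```text
[0.58825838 0.3063858  0.20261807] 8.6
t 8.65 row [  8.5 461.9 124.8] [-0.001 -0.002 -0.   ]
```

View pics/w5.png

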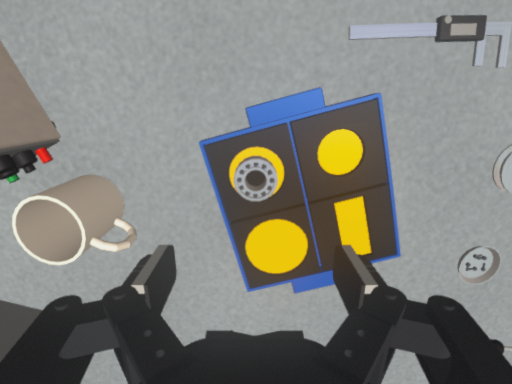

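The bearing sits in the middle pocket at (255,178), and the gear pocket is fully visible at (277,246). Next is the gear.

Emit:
send_rows:
  rows:
    - [8,60,0,0,0,0,0]
    - [8,120,0,0,0,0,0]
    - [8,180,0,0,0,0,0]
    - [8,240,0,0,0,0,0]
    - [8,300,0,0,0,0,0]
    - [8,360,20,0,0,0,0]
    - [8,420,60,0,0,0,0]
    - [8,462,105,0,0,0,0]
    - [8,462,115,0,0,0,0]
    - [8,462,115,0,0,0,0]

```text
time: 9.9
tool_pos: [0.5935, -0.1562, 0.0818]
orientation: [1.0, -0.0, -0.002, -0.001]
ft_force: [0.0, -0.1, 0.6]
gripper_width: 0.0853
grasp_force: 0.0
```

Emit:
send_rows:
  rows:
    - [0,0,0,0,0,0,0]
    - [0,0,0,0,0,0,0]

```text
time: 10.15
tool_pos: [0.5956, -0.1553, 0.085]
orientation: [1.0, 0.001, 0.001, 0.0]
ft_force: [0.7, 0.2, 0.6]
gripper_width: 0.0853
grasp_force: 0.0
```

```bash
python3 - <<'E'
from h import *
T5=np.load('w5T.npy'); print('bearing placed',onplane('wrist',[(255.5,178)],.036,T5))
m=cv2.inRange(cv2.cvtColor(cv2.imread('pics/w5.png'),cv2.COLOR_BGR2HSV),(18,150,90),(35,255,255))
for c in cv2.findContours(m,cv2.RETR_EXTERNAL,cv2.CHAIN_APPROX_NONE)[0]:
    if cv2.contourArea(c)>200: (x,y),r=cv2.minEnclosingCircle((onplane('wrist',c[:,0],.014,T5)[:,:2]*1000).astype(np.float32)); print(np.round([x,y,2*r],1))
s=bot.get_state(); im=optics.capture('wrist')[:,:,::-1].copy(); cv2.imwrite('pics/w6.png',im); T=pose('wrist',s); print(s['tool_pos'])
p,A=dark(im,(256,225),25,70); print(p,A,onplane('wrist',[p],.03,T))
E
```

```text
bearing placed [[0.58726609 0.30509168 0.036     ]]
[486.7 277.   85.3]
[513.4 176.1  92. ]
[587.2 304.1  68.8]
[613.7 203.3  56.9]
[ 0.59559021 -0.15534126  0.08498956]
[254.36669164 207.77604876] 229.4375 [[ 0.59932136 -0.1557459   0.03      ]]
```

View pics/w6.png

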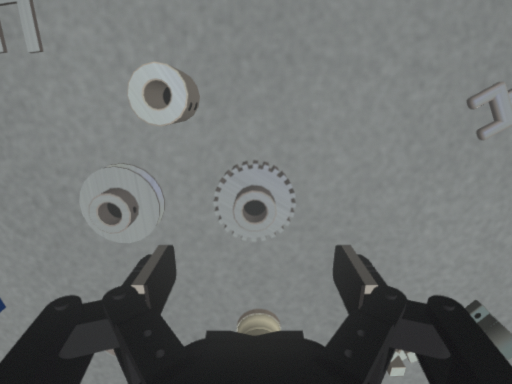

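The toothed gear is centred at (255,210) between the fingers. Gripping it by the hub.

Emit:
send_rows:
  rows:
    - [3,0,40,0,0,0,0]
    - [3,0,62,0,0,0,0]
    - [3,0,68,0,0,0,0]
    - [3,0,68,0,0,0,0]
    - [3,0,68,0,0,0,1]
    - [3,0,68,0,0,0,1]
    - [3,0,68,0,0,0,1]
    - [3,0,68,0,0,0,1]
    - [3,0,68,0,0,0,1]
    - [3,0,68,0,0,0,1]
  newtons: 50

```text
time: 11.45
tool_pos: [0.5981, -0.1566, 0.0167]
orientation: [1.0, -0.0, 0.0, 0.0]
ft_force: [-3.8, 1.2, 11.4]
gripper_width: 0.0317
grasp_force: 48.7
```

Emit:
send_rows:
  rows:
    - [0,0,0,0,0,0,1]
    - [0,0,-50,0,0,0,1]
    - [0,0,-110,0,0,0,1]
    - [0,-30,-150,0,0,0,1]
    - [0,-90,-150,0,0,0,1]
    - [0,-150,-150,0,0,0,1]
    - [-15,-210,-150,0,0,0,1]
    - [-50,-260,-150,0,0,0,1]
    - [-80,-310,-150,0,0,0,1]
    - [-110,-360,-150,0,0,0,1]

```text
time: 12.7
tool_pos: [0.4865, 0.2048, 0.166]
orientation: [1.0, -0.0, 0.0, 0.0]
ft_force: [0.7, 0.8, -3.7]
gripper_width: 0.0319
grasp_force: 51.3
```

Emit:
send_rows:
  rows:
    - [0,-60,0,0,0,0,1]
    - [0,-71,0,0,0,0,1]
    - [0,-71,0,0,0,0,1]
    - [0,-71,0,0,0,0,1]

```text
time: 13.2
tool_pos: [0.4881, 0.2729, 0.1656]
orientation: [1.0, -0.001, -0.0, 0.0]
ft_force: [-0.2, -0.8, -2.0]
gripper_width: 0.0317
grasp_force: 51.2
```

```bash
python3 - <<'E'
from h import *
s=bot.get_state(); im=optics.capture('wrist')[:,:,::-1].copy(); cv2.imwrite('pics/w7.png',im); T=pose('wrist',s); print(s['tool_pos'],s['time'],s['ft_force'])
p,A=dark(im,(256,262),18,70); print(p,A,onplane('wrist',[p],s['tool_pos'][2]+.013,T)[0]-s['tool_pos'])
go((487,277.2,33),0)
E
```

```text
[0.48810471 0.27286033 0.1656169 ] 13.2 [-0.19847685 -0.76041694 -2.02191119]
[254.44167619 255.06581953] 218.875 [ 0.0025748  -0.00043005  0.013     ]
t 13.25 row [ -1.2  -4.5 132.7] [ 0.001  0.    -0.002]
```

View pics/w7.png

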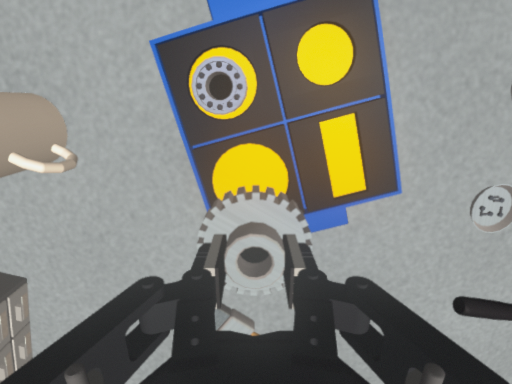

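The gear is held by its hub, level, at about (256,262).

Emit:
send_rows:
  rows:
    - [-2.5,-4.5,40,0,0,0,1]
    - [-2.5,-4.5,90,0,0,0,1]
    - [-2.5,-4.5,118,0,0,0,1]
    - [-2.5,-4.5,128,0,0,0,1]
    - [-2.5,-4.5,132,0,0,0,1]
    - [-2.5,-4.5,134.5,0,0,0,1]
    - [-2.5,-4.5,134.5,0,0,0,1]
    - [-2.5,-4.5,134.5,0,0,0,1]

```text
time: 14.25
tool_pos: [0.4857, 0.2791, 0.032]
orientation: [1.0, -0.0, 0.0, -0.0]
ft_force: [0.3, 0.1, -2.2]
gripper_width: 0.0314
grasp_force: 51.2
```

Emit:
send_rows:
  rows:
    - [0,0,1,0,0,0,1]
    - [0,0,1,0,0,0,1]
    - [0,0,1,0,0,0,0.35]
    - [0,0,1,0,0,0,0.35]
    - [0,0,1,0,0,0,0.35]
    - [0,0,-30,0,0,0,0.35]
    - [0,0,-80,0,0,0,0.2]
    - [10,0,-140,0,0,0,0]
    - [10,0,-160,0,0,0,0]
    - [10,0,-160,0,0,0,0]

```text
time: 15.5
tool_pos: [0.4962, 0.2794, 0.193]
orientation: [1.0, -0.0, 0.001, -0.001]
ft_force: [-0.5, -0.2, -0.8]
gripper_width: 0.0858
grasp_force: 0.0
```

```bash
python3 - <<'E'
from h import *
s=bot.get_state(); im=optics.capture('wrist')[:,:,::-1].copy(); cv2.imwrite('pics/w8.png',im); T=pose('wrist',s); np.save('w8T.npy',T); print(s['tool_pos'],s['time'])
p,A=dark(im,(256,215),25,70); print(p,A,onplane('wrist',[p],.044,T)[0])
go((449,-291,95),0)
E
```

```text
[0.49615113 0.27938402 0.19302767] 15.5
[251.5640039  217.79920876] 576.625 [0.45249279 0.28239707 0.044     ]
t 15.55 row [-46.3 570.   96.3] [-0.    -0.001 -0.   ]
```

View pics/w8.png

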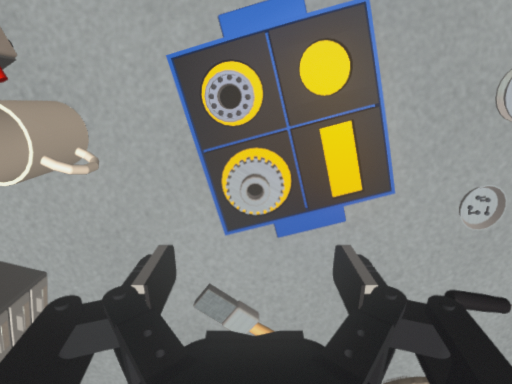

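The gear lies flat inside the largest pocket at (256,182) and the bearing is at (231,95). Now the hub.

Emit:
send_rows:
  rows:
    - [-20,60,0,0,0,0,0]
    - [-25,120,0,0,0,0,0]
    - [-25,180,0,0,0,0,0]
    - [-25,240,0,0,0,0,0]
    - [-30,300,0,0,0,0,0]
    - [-35,360,0,0,0,0,0]
    - [-40,420,10,0,0,0,0]
    - [-46,480,50,0,0,0,0]
    - [-46,540,90,0,0,0,0]
    - [-46,570,97,0,0,0,0]

```text
time: 16.8
tool_pos: [0.4473, -0.292, 0.0912]
orientation: [1.0, -0.0, -0.002, -0.001]
ft_force: [0.2, 0.6, 0.6]
gripper_width: 0.0852
grasp_force: 0.0
```

Emit:
send_rows:
  rows:
    - [0,0,0,0,0,0,0]
    - [0,0,0,0,0,0,0]
    - [0,0,0,0,0,0,0]

```text
time: 17.18
tool_pos: [0.4494, -0.2898, 0.0943]
orientation: [1.0, 0.001, -0.0, -0.0]
ft_force: [-0.3, -0.3, -0.1]
gripper_width: 0.0851
grasp_force: 0.0
```

```bash
python3 - <<'E'
from h import *
s=bot.get_state(); im=optics.capture('wrist')[:,:,::-1].copy(); cv2.imwrite('pics/w9.png',im); T=pose('wrist',s); np.save('w9T.npy',T); print(s['tool_pos'],s['time'])
g=cv2.cvtColor(im,cv2.COLOR_BGR2GRAY); print('bench',np.median(g[150:260,180:330]))
for th in (150,170,190):
  for c in cv2.findContours((g[120:300,150:360]>th).astype(np.uint8),cv2.RETR_EXTERNAL,cv2.CHAIN_APPROX_NONE)[0]:
    if cv2.contourArea(c)>100:
        c=c+[150,120]; (x,y),r=cv2.minEnclosingCircle(c); print(th,cv2.boundingRect(c),(round(x,1),round(y,1),round(r,1)),onplane('wrist',[(x,y)],.04,T)[0].round(4))
cv2.imwrite('pics/c9.png',cv2.resize(im[110:310,110:410],(750,500),interpolation=3))
E
```

```text
[ 0.44943295 -0.28982722  0.09433762] 17.175
bench 131.0
150 (230, 191, 50, 41) (254.5, 207.2, 24.7) [ 0.4538 -0.2903  0.04  ]
150 (241, 180, 29, 14) (255.0, 184.5, 14.0) [ 0.4717 -0.2907  0.04  ]
170 (248, 209, 28, 21) (261.5, 219.5, 16.5) [ 0.4437 -0.2957  0.04  ]
170 (235, 193, 12, 26) (239.5, 205.5, 12.6) [ 0.4551 -0.2789  0.04  ]
```

View pics/c9.png

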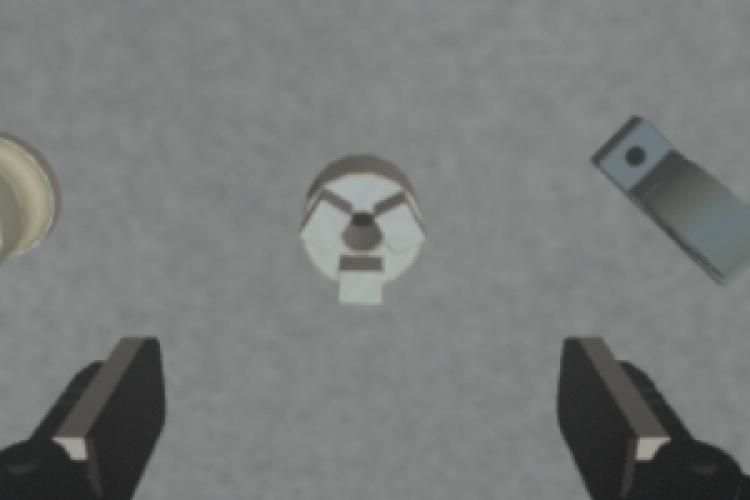

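The crop shows the clawed hub with its body top centred at (362,230), which is full-image pixel (254.8,202).

```bash
python3 - <<'E'
from h import *
print(onplane('wrist',[(254.8,202)],.028,np.load('w9T.npy')))
# block: foot near corners/hole from crop: left foot end hole, at z .01
f=lambda x,y:(110+x*.4,110+y*.4)
print(onplane('wrist',[f(635,156),f(612,178)],.01,np.load('w9T.npy')))
E
```

```text
[[ 0.45372384 -0.29055519  0.028     ]]
[[ 0.47401743 -0.38306652  0.01      ]
 [ 0.46627536 -0.37603291  0.01      ]]
```

Emit:
send_rows:
  rows:
    - [4,0.5,40,0,0,0,0.15]
    - [4,0.5,75,0,0,0,0.15]
    - [4,0.5,88,0,0,0,0.15]
    - [4,0.5,89,0,0,0,0.15]
    - [4,0.5,89,0,0,0,1]
    - [4,0.5,89,0,0,0,1]
    - [4,0.5,89,0,0,0,1]
    - [4,0.5,89,0,0,0,1]
    - [4,0.5,89,0,0,0,1]
    - [4,0.5,89,0,0,0,1]
  newtons: 35

```text
time: 18.48
tool_pos: [0.4539, -0.2918, 0.0067]
orientation: [1.0, -0.0, 0.001, 0.0]
ft_force: [-1.9, 3.0, 10.4]
gripper_width: 0.0389
grasp_force: 34.0
```

Emit:
send_rows:
  rows:
    - [0,0,0,0,0,0,1]
    - [0,0,-50,0,0,0,1]
    - [0,0,-110,0,0,0,1]
    - [20,-30,-150,0,0,0,1]
    - [40,-80,-150,0,0,0,1]
    - [60,-135,-150,0,0,0,1]
    - [80,-190,-150,0,0,0,1]
    - [100,-245,-150,0,0,0,1]
    - [120,-300,-150,0,0,0,1]
    - [140,-355,-150,0,0,0,1]

```text
time: 19.73
tool_pos: [0.5938, 0.0651, 0.1563]
orientation: [1.0, -0.0, 0.001, 0.0]
ft_force: [0.8, -1.1, -1.3]
gripper_width: 0.0388
grasp_force: 36.4
```

Emit:
send_rows:
  rows:
    - [10,-50,0,0,0,0,1]
    - [20,-100,0,0,0,0,1]
    - [20,-139,0,0,0,0,1]
    - [20,-139,0,0,0,0,1]
    - [20,-139,0,0,0,0,1]

```text
time: 20.35
tool_pos: [0.6134, 0.2017, 0.1557]
orientation: [1.0, -0.0, 0.0, 0.0]
ft_force: [1.1, -0.1, -0.5]
gripper_width: 0.0386
grasp_force: 36.4
```

```bash
python3 - <<'E'
from h import *
s=bot.get_state(); im=optics.capture('wrist')[:,:,::-1].copy(); cv2.imwrite('pics/w10.png',im); T=pose('wrist',s); print(s['tool_pos'],s['time'],s['ft_force'],s['gripper_width'])
for th in (40,55,70):
  p,A=dark(im,(255,247),12,th); print(p,A,onplane('wrist',[p],s['tool_pos'][2]+.023,T)[0]-s['tool_pos'])
go((613.8,203.5,19.5),0)
E
```

```text
[0.6133807  0.20170775 0.15570978] 20.35 [ 1.11166422 -0.05772527 -0.45706102] 0.03858366755044966Traceback (most recent call last):
  File "<stdin>", line 4, in <module>
  File "h.py", line 29, in dark
    k=1+np.argmax(st[1:,4]); return (ce[k]-1.5)/4+[x-r,y-r], st[k,4]/16
        ~~~~~~~~~^^^^^^^^^^
    return _wrapfunc(a, 'argmax', axis=axis, out=out, **kwds)
    return bound(*args, **kwds)
ValueError: attempt to get argmax of an empty sequence
```

Emit:
send_rows:
  rows:
    - [0.5,-2,40,0,0,0,1]
    - [0.5,-2,90,0,0,0,1]
    - [0.5,-2,120,0,0,0,1]
    - [0.5,-2,130,0,0,0,1]
    - [0.5,-2,134,0,0,0,1]
    - [0.5,-2,135,0,0,0,1]
    - [0.5,-2,135,0,0,0,1]
    - [0.5,-2,135,0,0,0,1]

```text
time: 21.4
tool_pos: [0.6143, 0.2046, 0.0211]
orientation: [1.0, -0.0, 0.001, -0.0]
ft_force: [-0.3, -0.1, -0.9]
gripper_width: 0.039
grasp_force: 36.4
```

Emit:
send_rows:
  rows:
    - [0,0,1,0,0,0,1]
    - [0,0,1,0,0,0,1]
    - [0,0,1,0,0,0,0.35]
    - [0,0,1,0,0,0,0.35]
    - [0,0,1,0,0,0,0.35]
    - [0,0,-30,0,0,0,0.35]
    - [0,0,-80,0,0,0,0.2]
    - [0,0,-140,0,0,0,0]
    - [0,0,-170,0,0,0,0]
    - [0,0,-170,0,0,0,0]

```text
time: 22.65
tool_pos: [0.615, 0.2049, 0.1932]
orientation: [1.0, -0.0, 0.002, -0.001]
ft_force: [-0.3, -0.6, -0.2]
gripper_width: 0.0853
grasp_force: 0.0
```

```bash
python3 - <<'E'
from h import *
s=bot.get_state(); im=optics.capture('wrist')[:,:,::-1].copy(); cv2.imwrite('pics/w11.png',im); T=pose('wrist',s); np.save('w11T.npy',T); print(s['tool_pos'],s['time'])
go((457,-403,95),45)
E
```

```text
[0.61503088 0.20493405 0.19315359] 22.65
t 22.7 row [-157.1  607.6   95.6] [ 0.    -0.002 -0.786]
```

Emit:
send_rows:
  rows:
    - [-15,60,0,0,0,0,0]
    - [-30,118,0,0,0,-0.15,0]
    - [-45,176,0,0,0,-0.3,0]
    - [-60,234,0,0,0,-0.45,0]
    - [-75,292,0,0,0,-0.6,0]
    - [-90,350,0,0,0,-0.75,0]
    - [-105,408,0,0,0,-0.785,0]
    - [-120,466,0,0,0,-0.785,0]
    - [-135,524,0,0,0,-0.785,0]
    - [-150,582,30,0,0,-0.785,0]

```text
time: 23.95
tool_pos: [0.4643, -0.376, 0.1623]
orientation: [0.924, 0.382, 0.0, 0.001]
ft_force: [1.5, 0.2, -0.8]
gripper_width: 0.0851
grasp_force: 0.0
```

```bash
python3 -c "
from h import *
go((457,-403,95),45)"
```

```text
t 23.95 row [-24.2  13.8  67.4] [ 0.002 -0.    -0.001]
```

Emit:
send_rows:
  rows:
    - [-24,14,40,0,0,0,0]
    - [-24,14,67,0,0,0,0]
    - [-24,14,67,0,0,0,0]
    - [-24,14,67,0,0,0,0]
    - [-24,14,67,0,0,0,0]

```text
time: 24.58
tool_pos: [0.4584, -0.4005, 0.0965]
orientation: [0.924, 0.383, 0.0, 0.001]
ft_force: [-0.6, 0.1, -0.0]
gripper_width: 0.0851
grasp_force: 0.0
```

```bash
python3 - <<'E'
from h import *
s=bot.get_state(); im=optics.capture('wrist')[:,:,::-1].copy(); cv2.imwrite('pics/w12.png',im); T=pose('wrist',s); np.save('w12T.npy',T); print(s['tool_pos'],s['orientation'],s['time'])
g=cv2.GaussianBlur(im,(3,3),0)
# composite: tray check (w11) + block crop
w11=cv2.imread('pics/w11.png')
a=cv2.resize(w11[60:300,150:400],(400,384),interpolation=3); b=cv2.resize(im[110:310,155:355],(384,384),interpolation=3)
cv2.imwrite('pics/c12.png',np.hstack([a,b]))
E
```

```text
[ 0.45838442 -0.40047087  0.09653603] [9.23875029e-01 3.82693382e-01 4.58344134e-04 7.04623670e-04] 24.575
```

View pics/c12.png

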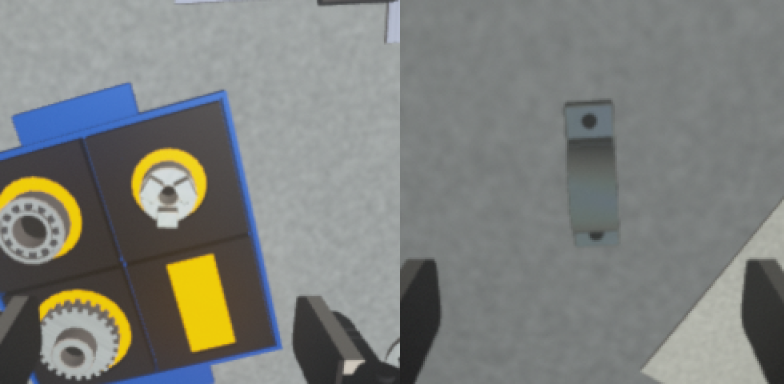

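The left panel shows the clawed hub inside the smallest pocket at (168,190). In the right panel the block is nearly aligned with the tool, with foot ends at (589,104) and (597,245) and holes at (589,121) and (596,236).

```bash
python3 - <<'E'
from h import *
T=np.load('w12T.npy'); f=lambda x,y:(155+(x-400)*.5208,110+y*.5208)
W=onplane('wrist',[f(589,103.5),f(597,245.5),f(589,121),f(596.5,236)],.01,T); print(W.round(4))
c=(W[0]+W[1])/2*1000; d=W[0]-W[1]; yaw=np.degrees(np.arctan2(d[1],d[0])); print(c,np.linalg.norm(d),yaw)
go((c[0],c[1],13.5),yaw)
E
```

```text
[[ 0.4799 -0.3779  0.01  ]
 [ 0.4338 -0.4293  0.01  ]
 [ 0.4743 -0.3835  0.01  ]
 [ 0.4372 -0.4256  0.01  ]]
[ 456.87506942 -403.59893385   10.        ] 0.06903644638639717 48.117439093287196
t 24.62 row [-3.2  1.  83. ] [ 0.002 -0.    -0.054]
```

Emit:
send_rows:
  rows:
    - [-3,1,40,0,0,-0.054,0]
    - [-3,1,70,0,0,-0.054,0]
    - [-3,1,82,0,0,-0.054,0.3]
    - [-3,1,83,0,0,-0.054,0.3]
    - [-3,1,83,0,0,-0.054,1]
    - [-3,1,83,0,0,-0.054,1]
    - [-3,1,83,0,0,-0.054,1]
    - [-3,1,83,0,0,-0.054,1]
    - [-3,1,83,0,0,-0.054,1]
    - [-3,1,83,0,0,-0.054,1]
  newtons: 45

```text
time: 25.88
tool_pos: [0.4567, -0.4037, 0.0135]
orientation: [0.913, 0.407, 0.0, 0.001]
ft_force: [-1.4, 0.8, 8.0]
gripper_width: 0.0193
grasp_force: 44.6
```

Emit:
send_rows:
  rows:
    - [0,0,0,0,0,0,1]
    - [0,0,0,0,0,0,1]
    - [0,0,-50,0,0,0,1]
    - [0,0,-110,0,0,0,1]
    - [0,0,-165,0,0,0,1]
    - [0,0,-170,0,0,0,1]

```text
time: 26.62
tool_pos: [0.4578, -0.4046, 0.1872]
orientation: [0.913, 0.407, 0.002, 0.003]
ft_force: [0.0, 0.2, -1.9]
gripper_width: 0.0192
grasp_force: 44.8
```

```bash
python3 -c "
from h import *
s=bot.get_state(); print(s['tool_pos'],s['gripper_width'],s['grasp_force'])
go((513.5,120,184),14.8)"
```

```text
[ 0.45778682 -0.40459627  0.18721377] 0.01917700239063233 44.76363658905029
t 26.62 row [ 427.3 -309.3    1.1] [ 0.007 -0.002  0.58 ]
```

Emit:
send_rows:
  rows:
    - [47,-34,0,0,0,0.064,1]
    - [94,-68,0,0,0,0.128,1]
    - [141,-102,0,0,0,0.19,1]
    - [188,-136,0,0,0,0.26,1]
    - [235,-170,0,0,0,0.32,1]
    - [282,-204,0,0,0,0.385,1]
    - [329,-238,0,0,0,0.45,1]
    - [376,-272,0,0,0,0.51,1]
    - [423,-306,0,0,0,0.575,1]
    - [427,-309,0,0,0,0.58,1]

```text
time: 27.88
tool_pos: [0.5112, 0.1254, 0.1819]
orientation: [0.991, 0.131, -0.0, -0.001]
ft_force: [-0.8, -1.8, -2.2]
gripper_width: 0.0192
grasp_force: 44.7
```

Emit:
send_rows:
  rows:
    - [0,0,0,0,0,0,1]
    - [0,0,0,0,0,0,1]

```text
time: 28.12
tool_pos: [0.5116, 0.1194, 0.182]
orientation: [0.992, 0.128, -0.0, 0.0]
ft_force: [0.6, 0.0, -1.0]
gripper_width: 0.0194
grasp_force: 44.7
```

```bash
python3 - <<'E'
from h import *
m=cv2.inRange(cv2.cvtColor(cv2.imread('pics/w8.png'),cv2.COLOR_BGR2HSV),(18,150,90),(35,255,255)); T=np.load('w8T.npy')
for c in cv2.findContours(m,cv2.RETR_EXTERNAL,cv2.CHAIN_APPROX_NONE)[0]:
    if cv2.contourArea(c)>200: r=cv2.minAreaRect((onplane('wrist',c[:,0],.014,T)[:,:2]*1000).astype(np.float32)); print(r)
s=bot.get_state(); print(s['tool_pos'],s['gripper_width'])
im=optics.capture('wrist')[:,:,::-1].copy(); cv2.imwrite('pics/w13.png',im)
go((513.4,176.6,28),14.8)
E
```

```text
((492.56756591796875, 275.94769287109375), (84.33831024169922, 72.35604858398438), 75.0943832397461)
((513.802978515625, 176.34930419921875), (86.32715606689453, 38.668514251708984), 14.917945861816406)
((587.3494262695312, 304.4195251464844), (67.49112701416016, 67.2113265991211), 89.85546875)
((614.0802001953125, 203.28500366210938), (55.50860595703125, 55.5858268737793), 0.680489718914032)
[0.51162912 0.11940554 0.18204714] 0.019351340392941445
t 28.18 row [ 16.2 -55.  154.1] [ 0.     0.    -0.001]
```

Emit:
send_rows:
  rows:
    - [16,-50,0,0,0,0,1]
    - [16,-55,30,0,0,0,1]
    - [16,-55,80,0,0,0,1]
    - [16,-55,125,0,0,0,1]
    - [16,-55,145,0,0,0,1]
    - [16,-55,150,0,0,0,1]
    - [16,-55,153,0,0,0,1]
    - [16,-55,153.5,0,0,0,1]
    - [16,-55,153.5,0,0,0,1]

```text
time: 29.3
tool_pos: [0.5136, 0.1782, 0.0296]
orientation: [0.992, 0.129, 0.001, -0.0]
ft_force: [0.8, 0.3, -2.0]
gripper_width: 0.0198
grasp_force: 44.8
```

Emit:
send_rows:
  rows:
    - [0,1,1,0,0,0,1]
    - [0,1,1.7,0,0,0,1]
    - [0,1,1.7,0,0,0,1]
    - [0,1,1.7,0,0,0,0.6]
    - [0,1,1.7,0,0,0,0.6]
    - [0,1,1.7,0,0,0,0.6]
    - [0,1,-30,0,0,0,0.6]
    - [0,1,-80,0,0,0,0.5]
    - [0,1,-140,0,0,0,0]
    - [0,1,-170,0,0,0,0]

```text
time: 30.55
tool_pos: [0.5142, 0.1776, 0.2021]
orientation: [0.992, 0.129, 0.002, -0.0]
ft_force: [0.0, -0.2, -0.2]
gripper_width: 0.077
grasp_force: 0.0
```

Emit:
send_rows:
  rows:
    - [-20,0,-30,0,0,0,0]
    - [-20,0,-60,0,0,0,0]
    - [-20,0,-60,0,0,0,0]
    - [-20,0,-60,0,0,0,0]

```text
time: 31.05
tool_pos: [0.4939, 0.1718, 0.2583]
orientation: [0.992, 0.129, -0.0, 0.0]
ft_force: [0.0, -0.2, 1.5]
gripper_width: 0.0855
grasp_force: 0.0
```

```bash
python3 - <<'E'
from h import *
s=bot.get_state(); im=optics.capture('wrist')[:,:,::-1].copy(); T=pose('wrist',s); cv2.imwrite('pics/w14.png',im); print(s['tool_pos'],s['time'],s['ft_force'])
hsv=cv2.cvtColor(im,cv2.COLOR_BGR2HSV); m=cv2.inRange(hsv,(18,150,90),(35,255,255))
x,y=np.array([[.5138,.1764,.014]])[0][:2],0
# sample a line across/along block pocket: project tray-plane points to pixels
p=optics.camera_params('wrist'); Ti=np.linalg.inv(T); a=np.radians(14.8)
def proj(P): return cv2.projectPoints(np.array(P),cv2.Rodrigues(Ti[:3,:3])[0],Ti[:3,3],K(p),np.array(p['dist']))[0].reshape(-1,2)
def line(ax,z,L):
    out=''
    for t in range(-L,L+1,2):
        v=t/1000*(np.array([np.cos(a),np.sin(a)]) if ax==0 else np.array([-np.sin(a),np.cos(a)]))
        u=proj([[.5138+v[0],.1764+v[1],z]])[0].round().astype(int)
        out+='Y' if m[u[1],u[0]] else ('#' if hsv[u[1],u[0],2]<75 else '.')
    return out
print('along z14',line(0,.014,48)); print('across z14',line(1,.014,28)); print('along z24',line(0,.024,48)); print('across z54',line(1,.054,28))
print('px',proj([[.5138,.1764,.014]]))
E
```

```text
[0.49390477 0.17183373 0.25834826] 31.05 [ 0.0186017  -0.17340783  1.51285578]
along z14 ##.YYY...#..........................##....YYYY...
across z14 ...#.YYYY............YYY.####
along z24 .##.YYY...#..........................##...YYYY...
across z54 ....#.YYYY..........YYY.#####
px [[254.60162121 148.61081907]]
```

```bash
python3 -c "
from rig import bot; print(bot.job_done())"
```

```text
the job is handed in; nothing more can be done
None
```

The bearing, gear, coupling hub and pillow block are each in their own pocket of the kit tray, and the job was handed in at about 31 s; I checked the first three by eye and the block only by measuring yellow floor on all four sides, and I never touched the pulley or the sleeve.

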